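# Shut down the hot plate and fold its splash guard

### The job

Cooking is over: turn the hot plate's guarded knob back to off. Then fold the splash guard flat against its back panel: first the left leaf right in, then the right leaf right in over it (left and right as seen from the robot). Leave the crockery and the other loose things around the hob where they are.

Things in the scene. Friction and masses are not known exactly. Their poses are not given: they have to be found in the camera images.
- hob: Portable hot plate, fixed: steel housing 340 (x) by 480 (y) by 60 mm tall. Origin on the worktop under the centre of the round cooking zone; x points to its rear (away from the robot), y to its left, z up. Black glass field x -175..165, y -150..150 mm; to the right of it the control side with the knob, y -330..-150. Both tops at z = 60.
- guard_back (a point): Splash guard standing on the glass field: three glass panes in 8 mm thick steel frames, lower edges at z = 72, upper at z = 232 mm. This point: middle of the fixed back panel's upper edge (x = 135, y = 0 in the hob's frame, axes as the hob's). The panel is 280 mm wide; at each end a leaf hangs on an upright hinge pin.
- leaf_left (a joint): Angle q of the left leaf, rad: 0 = folded flat (end stop); pi/2 = square to the back panel, pointing forward; at most 1.9; starts 1.3 to 1.65. The leaf reaches 165 mm from its hinge axis, 8 mm thick, centred on the axis. Tip in the hob's frame, mm: x = 120 - 165 sin q, y = 140 - 165 cos q. Stiff by friction (about 0.14 N m, 1 N at 130 mm): stays where it is left.
- leaf_right (a joint): Angle q of the right leaf, same sense, size and friction; starts 1.15 to 1.55. Tip in the hob's frame, mm: x = 100 - 165 sin q, y = -140 + 165 cos q. Its pin stands 20 mm farther forward than the left one, so it folds over the left leaf; both reach past the middle, and a right leaf folded first blocks the left one about 0.24 rad short of flat.
- leaf_left_hinge (a point): Upper end (z = 232 mm) of the left leaf's upright hinge axis, at x = 120, y = 140 mm in the hob's frame. The y axis points from the leaf's free edge towards the hinge.
- leaf_right_hinge (a point): Upper end (z = 232 mm) of the right leaf's upright hinge axis, at x = 100, y = -140 mm in the hob's frame. The y axis points from the hinge towards the leaf's free edge.
- leaf_left_edge (a point): Top corner of the left leaf's free edge, on its mid-plane, z = 232 mm.
- leaf_right_edge (a point): Top corner of the right leaf's free edge, on its mid-plane, z = 232 mm.
- knob (a joint): Rotation of the knob, rad: 0 = off (end stop), grows clockwise seen from above, up to 4.4; starts 0.7 to 1.4. At off its white pointer points to the hob's rear (+x of the hob), at the white mark. Friction about 0.05 N m; stays where it is left.
- knob_grip (a point): On the knob's axis at grip height, z = 58 mm, at x = -115, y = -255 mm in the hob's frame; x axis along the bar to the pointer's end, z up. The knob: a black bar 44 mm long, 14 mm wide, top at z = 68 mm, on a round skirt 46 mm across, top at z = 36. It sits in a round well of 92 mm inner diameter, floor at z = 30 mm, whose raised rim ends at z = 66 mm.
- mug: White mug with handle, 80 mm across, 92 mm tall, on the worktop at the hob's left side. Origin: centre of its underside. Leave alone.
- jar: Small glass jar, 54 mm across, 85 mm tall, on the rear of the hob's control side. Origin: centre of its underside. Leave alone.
- spatula: Black spatula, 280 mm long, lying flat along the left side of the hob. Origin: at its middle, on the worktop. Leave alone.
- saucepan: Steel saucepan, 160 mm across, 100 mm tall, with a long handle, at the left. Origin: centre of its underside. Leave alone.
- bottle: Clear bottle with a cap, 74 mm across, 240 mm tall, at the right. Origin: centre of its underside. Leave alone.
- cup: White cup, 76 mm across, 70 mm tall, at the right. Origin: centre of its underside. Leave alone.
- tub: Open plastic tub 100 by 130 by 60 mm tall, at the right. Origin: centre of its underside. Leave alone.

How it is judged:
By the outcome, as a careful person would: the job done as asked, in the order asked, and still so for the second after the job is handed in, with the robot touching nothing.
It also fails if it takes over 64 s, if anything falls off the work surface, if the arm or the gripper's body presses on something with over 40 N, if the wrist force passes 120 N, or if a joint passes its speed limit or range.

### The arm

A 6-joint arm with a two-finger parallel gripper is mounted at the origin on the work surface. World frame = base frame: x ahead of the robot, y to its left, z up, the work surface at z = 0. Lengths are in m, angles in degrees, forces in N, time in s.
With the tool pointing down it reaches from about 0.35 to 0.85 m from the base axis. Payload 8.1 kg.
Tool frame: the origin (TCP) lies between the finger pads; the fingertips stand 11 mm ahead of it and the grasp point (between the pads) lies 8 mm behind it; z points along the fingers, y is the direction in which the jaws open and shut (so a half turn about z gives the same grasp; the last joint's range is limited). The gripper opens to 85 mm and grips with 20 to 120 N. Pads are 22 mm wide; open, the fingers measure 114 mm over their backs; the gripper's body (76 mm by 85 mm) begins 54 mm behind the grasp point. The pads swing forward as they close: fully open they stand 13 mm farther back than shut.
Start: joints at [64.435, 7.471, 85.268, -0, 87.261, -4.893], TCP at [0.212, 0.561, 0.242] pointing down, gripper open.
Joint ranges: [-169.43, 169.43], [-51.17, 129.36], [1.28, 143.12], [-76.62, 256.62], [0, 156.53], [-152.29, 152.29]. Speed limits (degrees/s): [136.94, 136.94, 159.86, 180, 180, 180].

### API

Orientations are given as [roll, pitch, yaw] about the fixed x, y, z axes, in that order (R = Rz(yaw) Ry(pitch) Rx(roll)).
In Python, from bench import telemetry, cams, order gives the robot as it stands.
- The arm moves only by the tool arm_command, never from a script. Its argument "increments" is a list of rows, each a list of 7 numbers: the shift along the world's x, y, z in cm, then the turn, a rotation vector about the world's x, y, z in rad, then the closure in counts, from 0 (fully open) to 255 (shut). In form: [[x, y, z, rx, ry, rz, claw], ...]. A call has exactly 10 rows; each row is the pose to reach, as a shift and turn from the pose commanded when the call began; what a row does not reach only later rows make up. A row lasts 1/10 s, in which the tool goes at most 50 mm and 8.59 degrees, less where a joint would pass 70% of its speed; a pose out of reach is approached as far as the arm can. A call with a gripper value outside its range is refused whole. The fingers move at their own pace and stop on an object; "force" is the grip in N (left out, the last holds). Time passes only in rows, so rows that repeat a pose let the fingers close, or fill a call up. It gives the time, the measured TCP pose, the force and the opening at its end, in the units of the state.
- telemetry.read_state(): the state, without advancing time (a new reading comes with each control period).
- cams.camera(name): name is "scene" or "top" or "wrist"; returns the picture (400x640x3 uint8, red, green, blue); there is no depth.
- cams.camera_params(name): a dict with "K" (3x3 intrinsics, pixels), "R" (3x3) and "t" (3): a world point X has camera coordinates R X + t. Camera axes: x right, y down, z forward; pixel columns grow to the right and rows downward; lengths in m; the calibration is good to about 2 mm. A picture is of the moment at which its call begins: read the wrist's pose just before it. camera_params takes no time and is no camera call; for the wrist camera it gives the pose at the moment of the call.
- order.close_job(): hands the job in, once; it reports no verdict.
The state is a dict: "t": time; "joint_pos": joint angles; "dq": joint speeds; "joint_efforts": joint torques, N m; "tcp_pos": TCP position; "orientation": TCP orientation; "wrist_force": force on the tool from outside, world axes, zero at the start; "ft_torque": the same for the moment, N m; "width": finger opening in m.
Only numpy, scipy, OpenCV 4.12 (cv2) and the standard library are available. Lean on these libraries where they do the work, as an engineer would, in place of code of your own. Each camera call takes 0.05 s, during which the arm holds its last target.

## Working session

There is one attempt and no reset: what is moved stays moved. The work goes in short steps, Python scripts to look and compute and a tool call to move; the robot and the scene stay as the last step left them, time stands still between calls to the robot, and variables do not carry over. Pictures are saved under pics/ and viewed, and the job is handed in when it is done.

Besides the shell and the picture viewer there is one more tool, called after "Call:" as name(argument=value, ...) on one line, values as JSON. arm_command: Moves the arm, as the interface text tells. Its arguments: {"type":"object","properties":{"increments":{"type":"array","items":{"type":"array","items":{"type":"number"}}},"force":{"type":"number"}},"required":["increments"]}

```bash
ls -la; mkdir -p pics; python3 - <<'E'
from bench import telemetry, cams
import cv2, numpy as np
np.set_printoptions(precision=4,suppress=True)
print(telemetry.read_state())
for n in ["scene","top","wrist"]:
    p=cams.camera_params(n); print(n,p["K"],p["R"],p["t"])
    im=cams.camera(n); cv2.imwrite(f"pics/{n}0.png",im[:,:,::-1])
E
```

```text
total 12
drwxr-xr-x  3 agent agent 4096 Dec  7 14:28 .
drwxr-xr-x 23 root  root  4096 Dec  7 14:28 ..
drwxr-xr-x  2 agent agent 4096 Dec  7 14:28 pics
{'t': 0.0, 'joint_pos': array([64.4339,  7.5148, 85.3306, -0.0008, 87.2607, -4.8945]), 'dq': array([-0.0016, -0.0227, -0.0016,  0.0374,  0.0477,  0.1218]), 'joint_efforts': array([ -0.0014, -56.9388, -50.056 ,  -0.0004,   0.0144,  -0.    ]), 'tcp_pos': array([0.2116, 0.5609, 0.2412]), 'orientation': array([-179.8943,   -0.0082,  159.3285]), 'wrist_force': array([ 0.6352, -0.2308, -0.1003]), 'ft_torque': array([0.0229, 0.0576, 0.0129]), 'width': 0.08538624415763238}
scene [[428.7927   0.     323.5412]
 [  0.     428.7927 206.6175]
 [  0.       0.       1.    ]] [[-0.3154  0.9489 -0.0074]
 [ 0.7318  0.2382 -0.6385]
 [-0.6041 -0.2068 -0.7696]] [ 0.1841 -0.3023  1.9239]
top [[373.3909   0.     314.1051]
 [  0.     373.3909 194.6324]
 [  0.       0.       1.    ]] [[ 0.0356 -0.9994  0.0027]
 [-0.9726 -0.0353 -0.2299]
 [ 0.2299  0.0056 -0.9732]] [-0.0161  0.5837  1.3454]
wrist [[295.6118   0.     322.5692]
 [  0.     295.6118 193.4592]
 [  0.       0.       1.    ]] [[ 0.3528  0.9357 -0.0011]
 [ 0.9    -0.339   0.2739]
 [ 0.2559 -0.0976 -0.9618]] [-0.5988 -0.0355  0.378 ]
```

View pics/scene0.png

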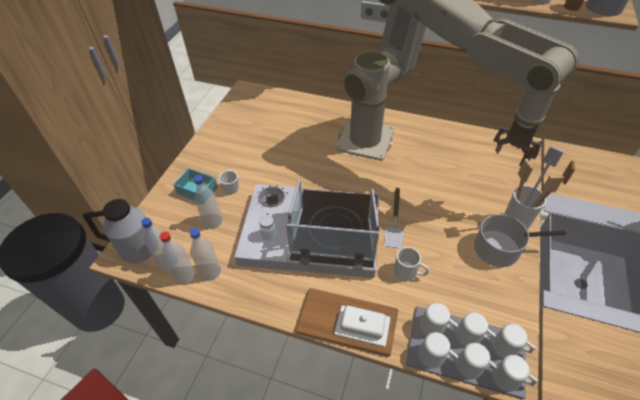

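View pics/top0.png

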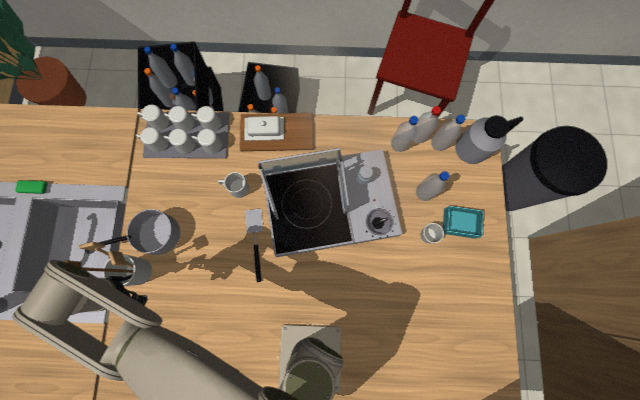

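View pics/wrist0.png

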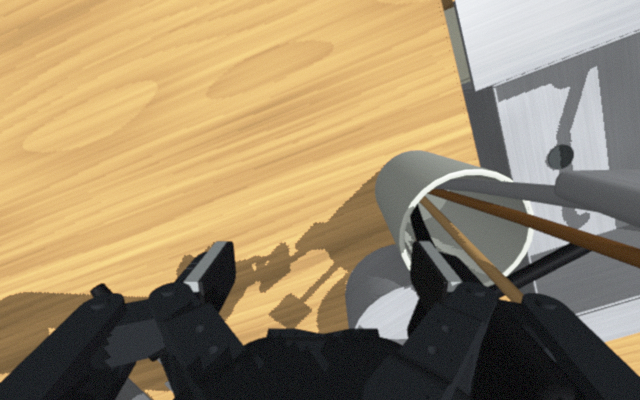

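The scene view has the hob at about (310,230) and the knob at (270,195). In the top view the hob spans about (260–400, 150–255), with the knob at (379,221). I'll zoom in on both.

```bash
python3 - <<'E'
import cv2
a=cv2.imread("pics/top0.png")[135:270,240:420]; cv2.imwrite("pics/top0z.png",cv2.resize(a,None,fx=4.4,fy=4.4,interpolation=cv2.INTER_CUBIC))
a=cv2.imread("pics/scene0.png")[165:285,225:425]; cv2.imwrite("pics/scene0z.png",cv2.resize(a,None,fx=4,fy=4,interpolation=cv2.INTER_CUBIC))
E
```

```text
(no output)
```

View pics/top0z.png

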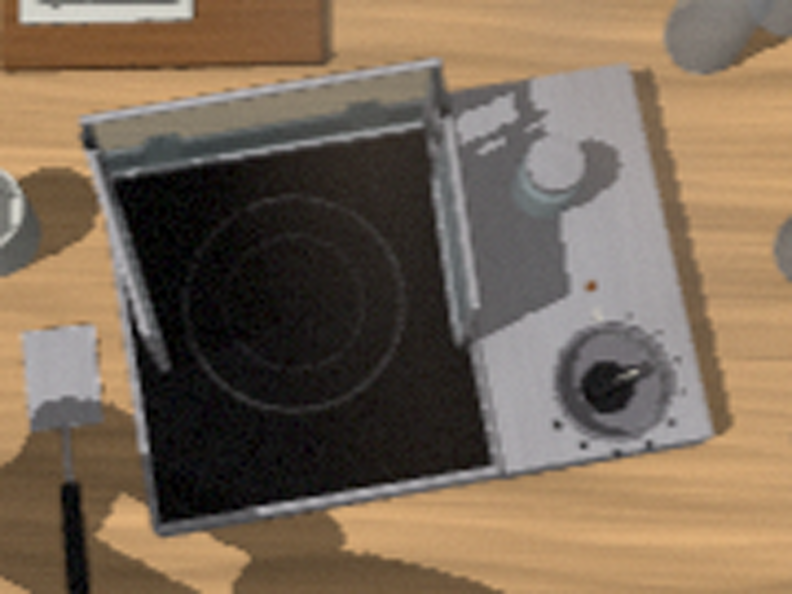

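View pics/scene0z.png

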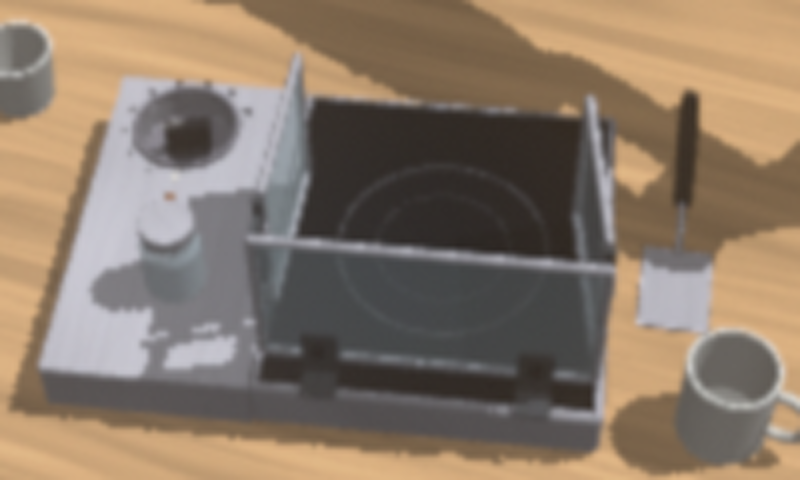

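Top zoom (scale 4.4): hob top corners are rear-right (630,66), front-right (714,437) and front-left (157,531). The guard back's top edge runs (84,121)–(438,64), the left leaf tip is at (165,368), the right tip at (462,343), and the knob well is centred at (614,380). I'll cast these onto their planes.

```bash
cat > h.py <<'E'
import numpy as np, cv2
np.set_printoptions(precision=4,suppress=True)
def ray(p,u,v,z):
    K,R,t=map(np.array,(p["K"],p["R"],p["t"]))
    d=R.T@np.linalg.inv(K)@np.array([u,v,1.]); c=-R.T@t
    return c+d*(z-c[2])/d[2]
def proj(p,X):
    q=np.array(p["R"])@X+np.array(p["t"]); q=np.array(p["K"])@q; return q[:2]/q[2]
E
python3 - <<'E'
from h import *
from bench import cams
T=cams.camera_params("top"); S=cams.camera_params("scene")
def tz(x,y): return (x+.5)/4.4-.5+240,(y+.5)/4.4-.5+135
def sz(x,y): return (x+.5)/4-.5+225,(y+.5)/4-.5+165
top={"RR":(630,66,.06),"FR":(714,437,.06),"FL":(157,531,.06),"gbL":(84,121,.232),"gbR":(438,64,.232),"Ltip":(165,368,.232),"Rtip":(462,345,.232),"well":(614,380,.066),"dial0":(598,314,.06),"mug?":(0,0,0),"jartop":(555,162,.145)}
for k,(x,y,z) in top.items(): print("T",k,ray(T,*tz(x,y),z))
sc={"RR":(42,373,.06),"FR":(122,77,.06),"RL":(600,415,.06),"gbR":(250,238,.232),"gbL":(614,267,.232),"Ltip":(592,97,.232),"Rtip":(298,55,.232),"well":(187,127,.066),"jartop":(165,222,.145)}
for k,(x,y,z) in sc.items(): print("S",k,ray(S,*sz(x,y),z))
E
```

```text
T RR [ 0.7768 -0.2578  0.06  ]
T FR [ 0.4476 -0.3265  0.06  ]
T FL [0.3523 0.139  0.06  ]
T gbL [0.6519 0.1964 0.232 ]
T gbR [ 0.7086 -0.0763  0.232 ]
T Ltip [0.4611 0.1225 0.232 ]
T Rtip [ 0.4865 -0.0988  0.232 ]
T well [ 0.4922 -0.2412  0.066 ]
T dial0 [ 0.5501 -0.2288  0.06  ]
T mug? [0.8431 0.3215 0.    ]
T jartop [ 0.6589 -0.1797  0.145 ]
S RR [ 0.7843 -0.2492  0.06  ]
S FR [ 0.4501 -0.3253  0.06  ]
S RL [0.6774 0.2104 0.06  ]
S gbR [ 0.7138 -0.074   0.232 ]
S gbL [0.6535 0.2005 0.232 ]
S Ltip [0.4891 0.1417 0.232 ]
S Rtip [ 0.5195 -0.1068  0.232 ]
S well [ 0.4949 -0.2372  0.066 ]
S jartop [ 0.6603 -0.179   0.145 ]
```

```bash
python3 - <<'E'
from h import *
from bench import cams
from scipy.optimize import least_squares
T=cams.camera_params("top"); S=cams.camera_params("scene")
def tz(x,y): return (x+.5)/4.4-.5+240,(y+.5)/4.4-.5+135
def sz(x,y): return (x+.5)/4-.5+225,(y+.5)/4-.5+165
H={"RR":(.165,-.33),"FR":(-.175,-.33),"FL":(-.175,.15),"RL":(.165,.15),"gbL":(.139,.14),"gbR":(.139,-.14),"well":(-.115,-.255)}
obs=[]
for k,x,y,z in [("RR",630,66,.06),("FR",714,437,.06),("FL",157,531,.06),("gbL",84,121,.232),("gbR",438,64,.232),("well",614,380,.066)]: obs.append((k,"T",ray(T,*tz(x,y),z)))
for k,x,y,z in [("RR",42,373,.06),("FR",122,77,.06),("RL",600,415,.06),("gbR",250,238,.232),("gbL",614,267,.232),("well",187,127,.066)]: obs.append((k,"S",ray(S,*sz(x,y),z)))
A=np.array([H[o[0]] for o in obs]);B=np.array([o[2][:2] for o in obs])
def f(p):
    c,s=np.cos(p[0]),np.sin(p[0]); return (A@np.array([[c,-s],[s,c]]).T+p[1:]-B)
r=least_squares(lambda p:f(p).ravel(),[.2,.55,.02],loss="soft_l1",f_scale=.003); p=r.x
print(np.degrees(p[0]),p[1:]); 
for o,e in zip(obs,f(p)): print(o[0],o[1],e*1000)
c,s=np.cos(p[0]),np.sin(p[0]);R=np.array([[c,-s],[s,c]])
w2h=lambda q:R.T@(np.array(q)[:2]-p[1:]); h2w=lambda q:R@np.array(q)+p[1:]
for n,q in dict(L=(.4891,.1417),R=(.5195,-.1068)).items():
    h=w2h(q)*1000; print(n,h)
h=w2h((.4891,.1417))*1000; print("qL",np.arctan2(120-h[0],140-h[1]),np.hypot(120-h[0],140-h[1]))
h=w2h((.5195,-.1068))*1000; print("qR",np.arctan2(100-h[0],h[1]+140),np.hypot(100-h[0],h[1]+140))
for z in(.072,.232):
  for hp in ((.12,.14),(.1,-.14)): print(z,h2w(hp))
h=w2h((.4891,.1417));print("tipL proj zoom", [(proj(T,np.array([.4891,.1417,z]))-[239.5,134.5])*4.4 for z in(.072,.232)])
print("tipR proj zoom", [(proj(T,np.array([.5195,-.1068,z]))-[239.5,134.5])*4.4 for z in(.072,.232)])
print("knob",h2w((-.115,-.255)))
np.save("pose.npy",p)
# pointer tip & bar in top
for n,(x,y) in dict(ptr=(636,369),ctr=(605,385)).items():
    q=ray(T,*tz(x,y),.068); print(n,q,w2h(q)*1000)
E
```

```text
12.446565853659415 [0.5486 0.0323]
RR T [4.0579 3.4325]
FR T [ 1.271 -1.109]
FL T [-6.8785  2.1206]
gbL T [2.2222 2.6175]
gbR T [5.9206 1.8919]
well T [-0.9538 -0.2332]
RR S [-3.4513 -5.1695]
FR S [-1.252  -2.3205]
RL S [0.0082 3.9361]
gbR S [ 0.7276 -0.4129]
gbL S [ 0.6483 -1.5479]
well S [-3.6395 -4.3064]
L [-34.5213 119.6258]
R [ -58.3948 -129.5859]
qL 1.4396989281973345 155.85873876013486
qR 1.5051430168108462 158.73674434204008
0.072 [0.6356 0.1949]
0.072 [ 0.6764 -0.0828]
0.232 [0.6356 0.1949]
0.232 [ 0.6764 -0.0828]
tipL proj zoom [array([162.4978, 366.841 ]), array([142.1356, 330.7351])]
tipR proj zoom [array([457.0985, 341.912 ]), array([473.8703, 302.8351])]
knob [ 0.4913 -0.2415]
ptr [ 0.502  -0.2596  0.068 ] [-108.4338 -275.0004]
ctr [ 0.4873 -0.2333  0.068 ] [-117.0757 -246.1333]
```

Both views fit one hob pose: yaw 12.4°, origin (0.549, 0.032), residuals about 4 mm. The knob is at roughly (0.491, -0.241) and turned about 1.2 rad. I'll raise the arm and move over the knob for a closer look.

Call:
arm_command(increments=[[0,0,5,0,0,0,0],[0,0,10,0,0,0,0],[0,0,14,0,0,0,0],[1.5,-4.4,15,0,0,-0.05,0],[3,-8.8,15,0,0,-0.1,0],[4.5,-13.2,15,0,0,-0.15,0],[6,-17.6,15,0,0,-0.2,0],[7.5,-22,15,0,0,-0.25,0],[9,-26.4,15,0,0,-0.3,0],[10.5,-30.8,15,0,0,-0.35,0]])

```text
t: 1.15
tcp_pos: [0.3168, 0.2516, 0.3921]
orientation: [180.0, 0.0, 139.2]
wrist_force: [0.1, 0.7, -0.4]
width: 0.0856
```

Call:
arm_command(increments=[[1.6,-4.5,0,0,0,-0.03,0],[3.2,-9,0,0,0,-0.06,0],[4.8,-13.5,0,0,0,-0.1,60],[6.4,-18,0,0,0,-0.15,100],[8,-22.5,0,0,0,-0.2,140],[9.6,-27,-1,0,0,-0.25,140],[11.2,-31.5,-3,0,0,-0.3,140],[12.8,-36,-5,0,0,-0.33,140],[14.4,-40.5,-8,0,0,-0.33,140],[17,-46,-10,0,0,-0.33,140]])

```text
t: 2.15
tcp_pos: [0.477, -0.188, 0.2984]
orientation: [-180.0, -0.1, 120.3]
wrist_force: [1.5, 0.8, 1.6]
width: 0.0381
```

```bash
python3 - <<'E'
from h import *
from bench import cams,telemetry
import pickle
print(telemetry.read_state()["tcp_pos"])
p=cams.camera_params("wrist"); im=cams.camera("wrist"); pickle.dump(p,open("w1.pkl","wb"))
cv2.imwrite("pics/wrist1.png",im[:,:,::-1])
pose=np.load("pose.npy");print(pose, proj(p,np.array([.4913,-.2415,.066])))
E
```

```text
[ 0.477  -0.188   0.2984]
[0.2172 0.5486 0.0323] [311.5623 207.8914]
```

View pics/wrist1.png

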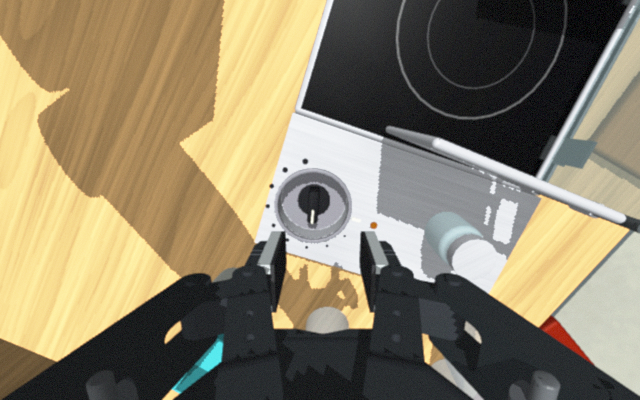

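The wrist view shows the knob well at about (313,206), within a few pixels of the prediction of (311.6,207.9). The bar with its white pointer is at about (312,215), pointing down the image, so the jaws are nearly aligned with it. I'll zoom in to refine.

```bash
python3 - <<'E'
from h import *
import pickle
p=pickle.load(open("w1.pkl","rb")); im=cv2.imread("pics/wrist1.png")
z=cv2.resize(im[155:255,250:400],None,fx=5,fy=5,interpolation=cv2.INTER_CUBIC); cv2.imwrite("pics/wrist1z.png",z)
hsv=cv2.cvtColor(im,cv2.COLOR_BGR2HSV); g=im.max(2)
m=(g<60).astype(np.uint8); m[:185]=0;m[232:]=0;m[:,:295]=0;m[:,335:]=0
n,l,s,c=cv2.connectedComponentsWithStats(m); print(s,c)
m=(im.min(2)>190).astype(np.uint8); m[:195]=0;m[232:]=0;m[:,:300]=0;m[:,328:]=0
ys,xs=np.nonzero(m);print(xs,ys)
E
```

```text
[[     0      0    640    400 255281]
 [   299    185     30     38    719]] [[319.5169 199.4985]
 [313.5132 200.0306]]
[312 312 313 312 313 312 313 312 313 312 311 312 311 312 311 312 311 312
 311 312 311 312 311 312 312 327] [210 211 211 212 212 213 213 214 214 215 216 216 217 217 218 218 219 219
 220 220 221 221 222 222 223 226]
```

View pics/wrist1z.png

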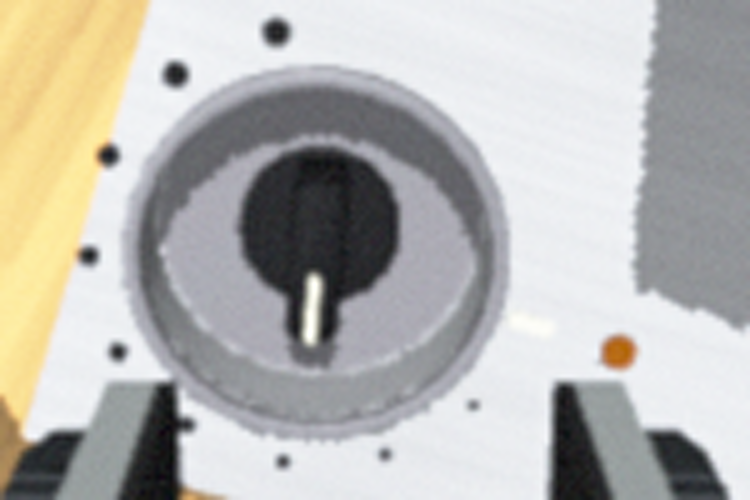

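```bash
python3 - <<'E'
from h import *
import pickle
p=pickle.load(open("w1.pkl","rb")); pose=np.load("pose.npy")
f=lambda x,y:((x+.5)/5-.5+250,(y+.5)/5-.5+155)
c=ray(p,*f(315.5,252),.066);print("well",c)
for q in [(123,252),(508,252),(315,65),(315,440)]: print(np.linalg.norm(ray(p,*f(*q),.066)-c))
a=ray(p,*f(314,272),.068);b=ray(p,*f(310,345),.068);m=ray(p,*f(530,325),.06)
print(a,b,"tip-center",b-c,"ptr yaw",np.degrees(np.arctan2(*(b-a)[1::-1])),"from centre",np.degrees(np.arctan2(*(b-c)[1::-1])))
print("mark yaw",m,np.degrees(np.arctan2(*(m-c)[1::-1])), np.linalg.norm(m-c))
# hob edges in wrist view: seam glass/control: left end, rear-left glass corner
E
```

```text
well [ 0.4906 -0.2373  0.066 ]
0.04979016566186887
0.0497879417722361
0.049051774071761825
0.05303100031512673
[ 0.4927 -0.2416  0.068 ] [ 0.5018 -0.2597  0.068 ] tip-center [ 0.0112 -0.0223  0.002 ] ptr yaw -63.1586209778851 from centre -63.3264594087028
mark yaw [ 0.551 -0.228  0.06 ] 8.821861338838485 0.06135746846982778
```

Knob axis is about (0.4915, -0.240). The pointer yaw is -63° against 12° for off, so there are about 75° to turn. I'll align and descend to just above the rim.

Call:
arm_command(increments=[[0.5,-2,-1,0,0,-0.03,140],[1,-4,-4,0,0,-0.058,140],[1.45,-5.2,-8,0,0,-0.058,150],[1.45,-5.2,-12,0,0,-0.058,150],[1.45,-5.2,-16,0,0,-0.058,150],[1.45,-5.2,-19,0,0,-0.058,150],[1.45,-5.2,-20.5,0,0,-0.058,150],[1.45,-5.2,-20.5,0,0,-0.058,150],[1.45,-5.2,-20.5,0,0,-0.058,150],[1.45,-5.2,-20.5,0,0,-0.058,150]])

```text
t: 3.2
tcp_pos: [0.4936, -0.2392, 0.0979]
orientation: [179.9, 0.2, 117.1]
wrist_force: [1.3, 0.2, -0.3]
width: 0.0352
```

```bash
python3 - <<'E'
from h import *
from bench import cams,telemetry
import pickle
s=telemetry.read_state();print(s["tcp_pos"],s["orientation"])
p=cams.camera_params("wrist"); im=cams.camera("wrist"); pickle.dump(p,open("w2.pkl","wb"))
cv2.imwrite("pics/wrist2.png",im[:,:,::-1])
print(proj(p,np.array([.4915,-.24,.068])),proj(p,s["tcp_pos"]),proj(p,s["tcp_pos"]*[1,1,0]+[0,0,.068]))
E
```

```text
[ 0.4936 -0.2392  0.0979] [179.884    0.1867 117.0508]
[319.4265 231.0393] [323.4211 255.7224] [323.1503 231.4004]
```

View pics/wrist2.png

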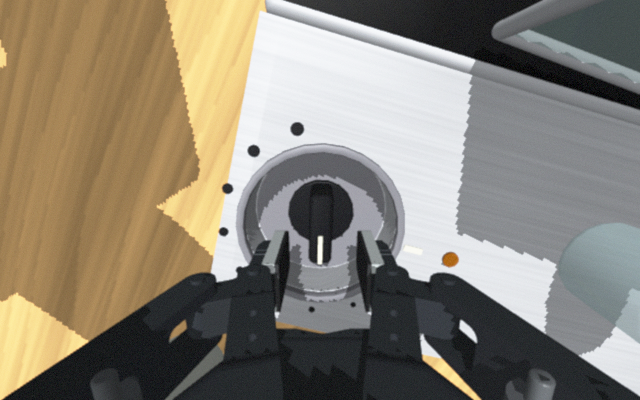

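```bash
python3 - <<'E'
from h import *
import pickle
p=pickle.load(open("w2.pkl","rb")); im=cv2.imread("pics/wrist2.png")
cv2.imwrite("pics/wrist2z.png",cv2.resize(im[135:315,225:415],None,fx=3.2,fy=3.2,interpolation=cv2.INTER_CUBIC))
for v in((322,183.5),(320,265)): print(ray(p,*v,.068))
a,b=ray(p,322,183.5,.068),ray(p,320,265,.068)
print("mid",(a+b)/2,np.linalg.norm(a-b),np.degrees(np.arctan2(*(b-a)[1::-1])))
c=ray(p,320.5,223,.066);print("well",c)
for q in [(237,223),(404,223),(320.5,143),(320.5,303)]: print(np.linalg.norm(ray(p,*q,.066)-c))
m=ray(p,413,250.5,.06);print(m)
E
```

```text
[ 0.4798 -0.2137  0.068 ]
[ 0.5019 -0.2598  0.068 ]
mid [ 0.4908 -0.2367  0.068 ] 0.05115696494834736 -64.32912503587734
well [ 0.4901 -0.2359  0.066 ]
0.049264507231646736
0.049341024761204146
0.046853561584307875
0.055029116536201635
[ 0.5515 -0.2281  0.06  ]
```

View pics/wrist2z.png

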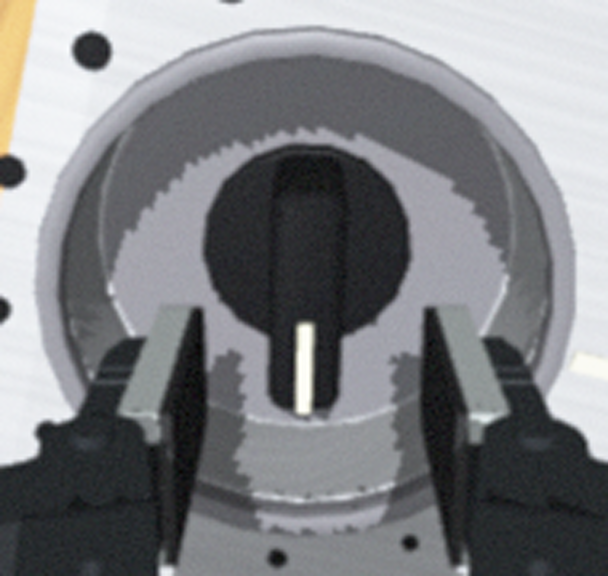

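The visible far end of the bar includes its end face. Corrected for that, the bar centre is (0.492, -0.240), matching the first estimate. I'll descend and grip.

Call:
arm_command(increments=[[-0.15,-0.05,-1,0,0,-0.01,150],[-0.15,-0.05,-2,0,0,-0.01,150],[-0.15,-0.05,-3,0,0,-0.01,150],[-0.15,-0.05,-4,0,0,-0.01,150],[-0.15,-0.05,-4.3,0,0,-0.01,150],[-0.15,-0.05,-4.3,0,0,-0.01,150],[-0.15,-0.05,-4.3,0,0,-0.01,255],[-0.15,-0.05,-4.3,0,0,-0.01,255],[-0.15,-0.05,-4.3,0,0,-0.01,255],[-0.15,-0.05,-4.3,0,0,-0.01,255]], force=40)

```text
t: 4.25
tcp_pos: [0.4915, -0.2386, 0.053]
orientation: [179.9, 0.0, 116.5]
wrist_force: [4.2, 2.4, -1.7]
width: 0.0131
```

Call:
arm_command(increments=[[0,0,0,0,0,0.13,255],[0,0,0,0,0,0.26,255],[0,0,0,0,0,0.39,255],[0,0,0,0,0,0.52,255],[0,0,0,0,0,0.65,255],[0,0,0,0,0,0.78,255],[0,0,0,0,0,0.91,255],[0,0,0,0,0,1.04,255],[0,0,0,0,0,1.17,255],[0,0,0,0,0,1.29,255]])

```text
t: 5.25
tcp_pos: [0.4911, -0.2398, 0.053]
orientation: [-179.9, 0.1, -169.3]
wrist_force: [3.2, -2.1, -2.1]
width: 0.0132
```

```bash
python3 - <<'E'
from bench import telemetry
s=telemetry.read_state();print(s["wrist_force"],s["ft_torque"],s["joint_pos"],s["orientation"])
E
```

```text
[ 3.15560978 -2.11748946 -2.12013637] [-0.635689   -0.36644124 -0.02988454] [-3.13730375e+01  9.27810914e+00  1.04031529e+02 -5.44042339e-02
  6.65642936e+01 -1.32033417e+02] [-1.79878485e+02  6.01769152e-02 -1.69317973e+02]
```

Call:
arm_command(increments=[[0,0,0,0,0,0.01,255],[0,0,0,0,0,0.02,255],[0,0,0,0,0,0.03,255],[0,0,0,0,0,0.04,255],[0,0,0,0,0,0.05,255],[0,0,0,0,0,0.06,255],[0,0,0,0,0,0.06,255],[0,0,0,0,0,0.06,255],[0,0,0,0,0,0.06,255],[0,0,0,0,0,0.06,255]])

```text
t: 6.25
tcp_pos: [0.4911, -0.2398, 0.053]
orientation: [-179.9, 0.1, -166.4]
wrist_force: [2.0, -4.9, -2.0]
width: 0.0134
```

```bash
python3 - <<'E'
from h import *
from bench import telemetry,cams
s=telemetry.read_state();print(s["wrist_force"],s["ft_torque"],s["orientation"])
im=cams.camera("wrist");cv2.imwrite("pics/wrist3.png",im[:,:,::-1])
E
```

```text
[ 2.0491 -4.9245 -2.0184] [-0.8476 -0.5323 -1.0131] [-179.9083    0.0703 -166.4299]
```

View pics/wrist3.png

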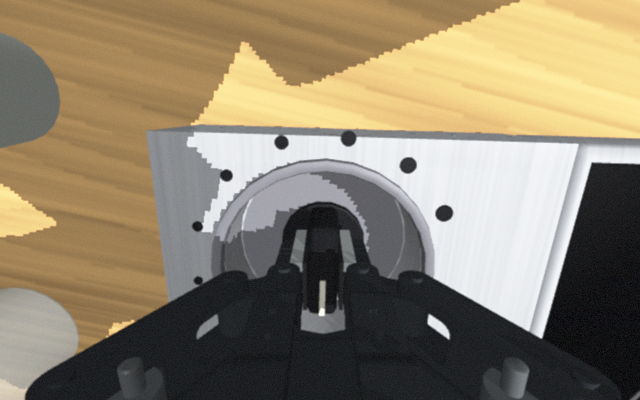

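The wrist torque rose to -1.0 N m with the tool at 193.6° (off expected at about 192.4°), so the knob is at its end stop. I'll release and lift, and compute the push path for the left leaf.

Call:
arm_command(increments=[[0,0,0,0,0,-0.01,150],[0,0,0,0,0,-0.01,150],[0,0,0,0,0,-0.01,150],[0,0,0,0,0,-0.01,150],[0,0,4,0,0,-0.01,150],[0,0,9,0,0,-0.01,150],[0,0,14,0,0,-0.01,150],[0,0,19,0,0,-0.01,150],[0,0,24,0,0,-0.01,150],[0,0,27,0,0,-0.01,150]])

```text
t: 7.3
tcp_pos: [0.4913, -0.2392, 0.3275]
orientation: [-179.8, 0.2, -166.8]
wrist_force: [-0.4, 0.1, 0.5]
width: 0.0349
```

```bash
python3 - <<'E'
from h import *
from bench import telemetry,cams
s=telemetry.read_state();print(s["tcp_pos"],s["wrist_force"],s["ft_torque"],s["orientation"],s["width"])
p=cams.camera_params("wrist");im=cams.camera("wrist");cv2.imwrite("pics/wrist4.png",im[:,:,::-1])
import pickle;pickle.dump(p,open("w4.pkl","wb"))
E
```

```text
[ 0.4913 -0.2392  0.3275] [-0.4253  0.0772  0.4523] [ 0.0344 -0.0427  0.0072] [-179.7808    0.2289 -166.7518] 0.03494676097534791
```

View pics/wrist4.png

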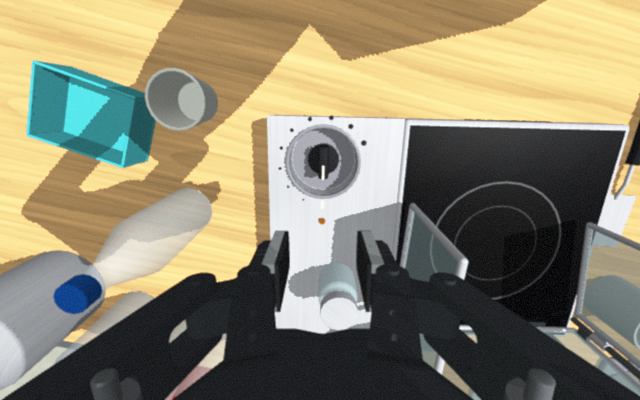

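The pointer at (322,172) now lines up with the white mark at (322,204). I'll use this view's hob corners, front-right (268,117) and front-left (630,125), to check the pose and work out the push path.

```bash
cat >> h.py <<'E'
P=np.load("pose.npy")
def Rm(): c,s=np.cos(P[0]),np.sin(P[0]); return np.array([[c,-s],[s,c]])
h2w=lambda q:Rm()@np.array(q)+P[1:]
w2h=lambda q:Rm().T@(np.array(q)[:2]-P[1:])
def tool(side,q,r,d):
    if side=="L": u=np.array([-np.sin(q),-np.cos(q)]);n=np.array([-np.cos(q),np.sin(q)]);h=np.array([.12,.14])
    else: u=np.array([-np.sin(q),np.cos(q)]);n=np.array([-np.cos(q),-np.sin(q)]);h=np.array([.10,-.14])
    return h2w(h+r*u+d*n)
E
python3 - <<'E'
from h import *
import pickle
p=pickle.load(open("w4.pkl","rb"))
print("FR",ray(p,268,117,.06),h2w((-.175,-.33))); print("FL",ray(p,630,125,.06),h2w((-.175,.15)))
a,b=ray(p,268,117,.06),ray(p,630,125,.06);print(np.linalg.norm(a-b),np.degrees(np.arctan2(b[0]-a[0],b[1]-a[1])))
q=ray(p,467,264,.232);print("Rtip",q,w2h(q));q=ray(p,590,224,.232);print("Ltip?",q,w2h(q))
for s in "LR":
  for q in (1.75,1.6,1.45,1.3,1.15,1,.85,.7,.55,.4,.25,.1,0): print(s,q,(tool(s,q,.12,.004+.011*np.cos(q)+.016*np.sin(q))*100).round(1))
E
```

```text
FR [ 0.4506 -0.3233  0.06  ] [ 0.4488 -0.3276]
FL [0.3517 0.1406 0.06  ] [0.3454 0.1411]
0.4743763559875919 -12.041535638516907
Rtip [ 0.5195 -0.1063  0.232 ] [-0.0583 -0.1291]
Ltip? [ 0.4617 -0.0216  0.232 ] [-0.0965 -0.034 ]
L 1.75 [51.5 20.8]
L 1.6 [51.4 19.2]
L 1.45 [51.5 17.5]
L 1.3 [51.9 15.8]
L 1.15 [52.5 14.2]
L 1 [53.4 12.6]
L 0.85 [54.6 11.2]
L 0.7 [56.   9.9]
L 0.55 [57.6  8.9]
L 0.4 [59.4  8.1]
L 0.25 [61.3  7.6]
L 0.1 [63.3  7.4]
L 0 [64.7  7.4]
R 1.75 [ 57.3 -14.6]
R 1.6 [ 56.5 -13.1]
R 1.45 [ 55.9 -11.5]
R 1.3 [55.5 -9.9]
R 1.15 [55.4 -8.1]
R 1 [55.6 -6.3]
R 0.85 [56.  -4.5]
R 0.7 [56.7 -2.8]
R 0.55 [57.7 -1.2]
R 0.4 [59.   0.3]
R 0.25 [60.6  1.6]
R 0.1 [62.3  2.6]
R 0 [63.6  3.1]
```

Pose is confirmed: the corners agree within 4–6 mm, and the right tip matches the scene view exactly. Next, move over to the outside of the left leaf with the fingers shut.

Call:
arm_command(increments=[[0.2,4.7,0,0,0,0,255],[0.5,9.4,0,0,0,0,255],[0.7,14.1,0,0,0,0,255],[1,18.8,0,0,0,0,255],[1.2,23.5,0,0,0,0,255],[1.5,28.2,0,0,0,0,255],[1.8,32.9,0,0,0,0,255],[2,37.6,0,0,0,0,255],[2.2,42.3,0,0,0,0,255],[2.4,46.8,0,0,0,0,255]])

```text
t: 8.35
tcp_pos: [0.514, 0.2313, 0.322]
orientation: [180.0, -0.0, -166.7]
wrist_force: [0.6, -1.3, -0.2]
width: 0.0002
```

Call:
arm_command(increments=[[0,0,-2,0,0,0,255],[0,0,-4,0,0,0,255],[0,0,-6,0,0,0,255],[0,0,-8,0,0,0,255],[0,0,-10,0,0,0,255],[0,0,-12,0,0,0,255],[0,0,-12,0,0,0,255],[0,0,-12,0,0,0,255],[0,0,-12,0,0,0,255],[0,0,-12,0,0,0,255]])

```text
t: 9.35
tcp_pos: [0.5153, 0.2294, 0.204]
orientation: [180.0, 0.1, -166.8]
wrist_force: [0.0, 0.2, -0.6]
width: 0.0
```

```bash
python3 - <<'E'
from h import *
from bench import telemetry,cams
s=telemetry.read_state();print(s["tcp_pos"],s["wrist_force"],s["orientation"],s["width"])
im=cams.camera("scene");cv2.imwrite("pics/scene5.png",cv2.resize(im[100:290,225:475,::-1],None,fx=3,fy=3,interpolation=cv2.INTER_CUBIC))
E
```

```text
[0.5153 0.2294 0.204 ] [ 0.0268  0.2211 -0.6346] [ 179.9865    0.134  -166.7546] 4.3520107575008685e-05
```

View pics/scene5.png

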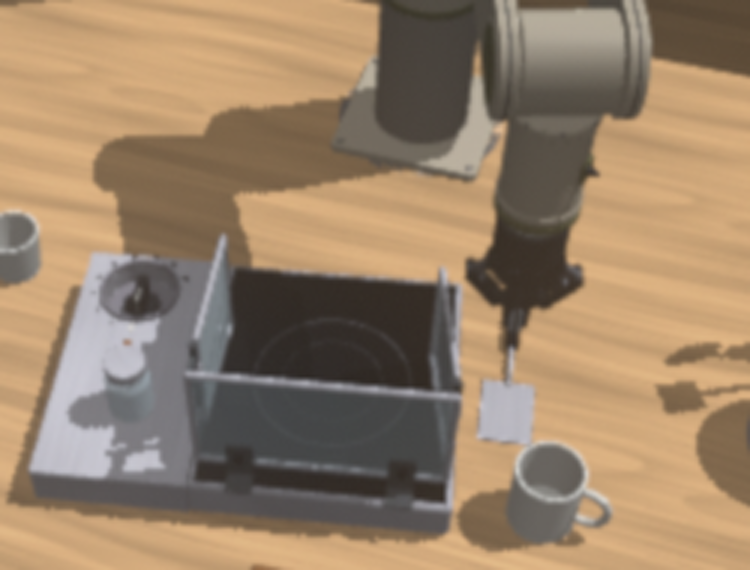

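Call:
arm_command(increments=[[0,-2,0,0,0,0,255],[-0.1,-3.7,0,0,0,0,255],[0,-5.4,0,0,0,0,255],[0.4,-7.1,0,0,0,0,255],[1,-8.7,0,0,0,0,255],[1.9,-10.3,0,0,0,0,255],[3.1,-11.7,0,0,0,0,255],[4.5,-13,0,0,0,0,255],[6.1,-14,0,0,0,0,255],[7.9,-14.8,0,0,0,0,255]])

```text
t: 10.4
tcp_pos: [0.5943, 0.0799, 0.2028]
orientation: [180.0, 0.0, -166.8]
wrist_force: [-0.2, 1.9, 0.9]
width: -0.0001
```

```bash
python3 - <<'E'
from h import *
from bench import telemetry,cams
s=telemetry.read_state();print(s["tcp_pos"],s["wrist_force"],s["orientation"],s["width"])
im=cams.camera("scene");cv2.imwrite("pics/scene6.png",cv2.resize(im[100:290,225:475,::-1],None,fx=3,fy=3,interpolation=cv2.INTER_CUBIC))
E
```

```text
[0.5943 0.0799 0.2028] [-0.2025  1.9054  0.9012] [ 179.9991    0.0127 -166.7944] -0.00013945858003736337
```

View pics/scene6.png

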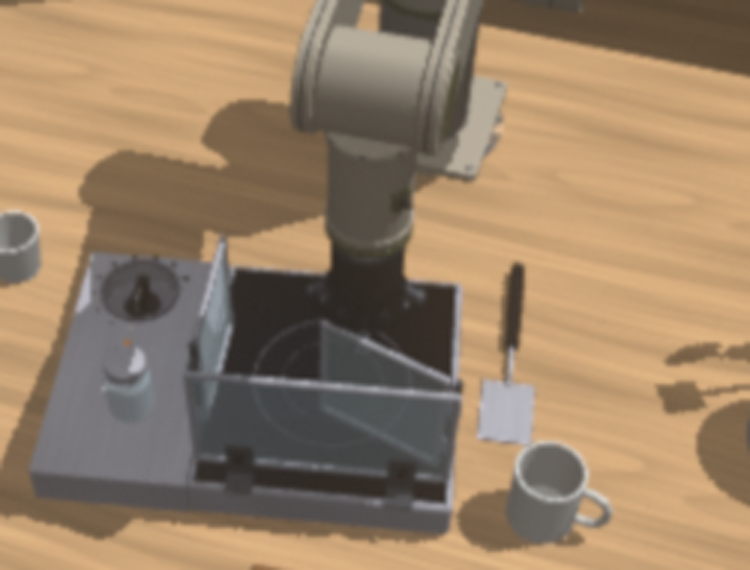

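The left leaf follows at q ≈ 0.4. I'll continue towards the stop and watch the force.

Call:
arm_command(increments=[[0.7,-0.2,0,0,0,0,255],[1.4,-0.3,0,0,0,0,255],[2,-0.4,0,0,0,0,255],[2.6,-0.5,0,0,0,0,255],[3.2,-0.5,0,0,0,0,255],[3.8,-0.6,0,0,0,0,255],[4.2,-0.6,0,0,0,0,255],[4.5,-0.6,0,0,0,0,255],[4.8,-0.6,0,0,0,0,255],[4.8,-0.6,0,0,0,0,255]])

```text
t: 11.45
tcp_pos: [0.6419, 0.0751, 0.2024]
orientation: [-180.0, 0.0, -166.8]
wrist_force: [-0.4, -0.3, 0.4]
width: -0.0001
```

```bash
python3 - <<'E'
from h import *
from bench import telemetry,cams
s=telemetry.read_state();print(s["tcp_pos"],w2h(s["tcp_pos"]),s["wrist_force"])
im=cams.camera("scene");cv2.imwrite("pics/scene7.png",cv2.resize(im[165:285,225:425,::-1],None,fx=4,fy=4,interpolation=cv2.INTER_CUBIC))
E
```

```text
[0.6419 0.0751 0.2024] [0.1003 0.0217] [-0.4079 -0.3095  0.4129]
```

View pics/scene7.png

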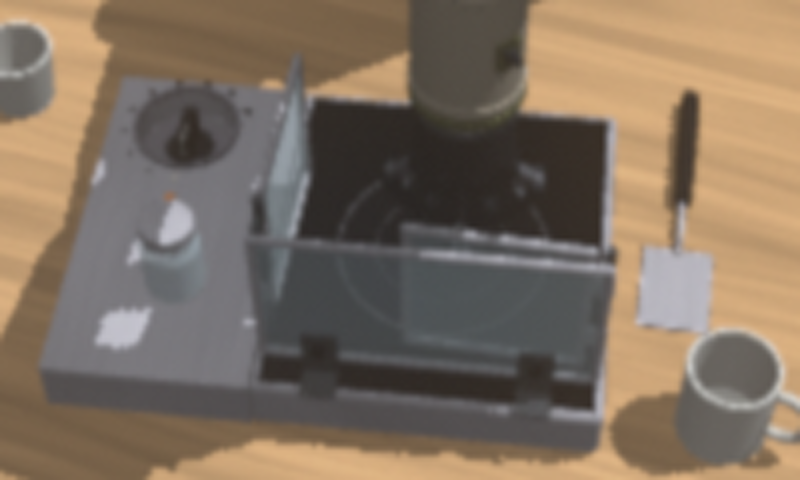

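Call:
arm_command(increments=[[0.1,0,0,0,0,0,255],[0.2,0,0,0,0,0,255],[0.3,0.1,0,0,0,0,255],[0.4,0.1,0,0,0,0,255],[0.5,0.1,0,0,0,0,255],[0.6,0.1,0,0,0,0,255],[0.7,0.2,0,0,0,0,255],[0.8,0.2,0,0,0,0,255],[0.8,0.2,0,0,0,0,255],[0.8,0.2,0,0,0,0,255]])

```text
t: 12.5
tcp_pos: [0.6492, 0.077, 0.2023]
orientation: [180.0, -0.0, -166.8]
wrist_force: [-5.4, -0.5, 0.8]
width: 0.0001
```

Call:
arm_command(increments=[[0.1,0,0,0,0,0,255],[0.1,0,0,0,0,0,255],[0.2,0,0,0,0,0,255],[0.2,0,0,0,0,0,255],[0.2,0,0,0,0,0,255],[0.2,0,0,0,0,0,255],[0.2,0,0,0,0,0,255],[0.2,0,0,0,0,0,255],[0.2,0,0,0,0,0,255],[0.2,0,0,0,0,0,255]])

```text
t: 13.5
tcp_pos: [0.6494, 0.077, 0.2021]
orientation: [180.0, -0.3, -166.8]
wrist_force: [-14.7, -1.7, 6.2]
width: -0.0002
```

```bash
python3 - <<'E'
from h import *
from bench import telemetry,cams
s=telemetry.read_state();print(s["tcp_pos"],w2h(s["tcp_pos"]),s["wrist_force"])
im=cams.camera("scene");cv2.imwrite("pics/scene8.png",cv2.resize(im[165:285,225:425,::-1],None,fx=4,fy=4,interpolation=cv2.INTER_CUBIC))
E
```

```text
[0.6494 0.077  0.2021] [0.1081 0.0219] [-14.7218  -1.71     6.2424]
```

View pics/scene8.png

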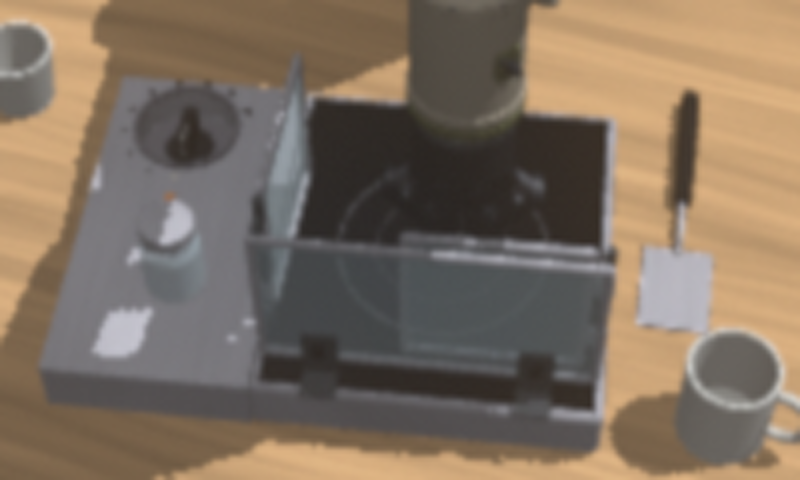

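14.7 N with the TCP stationary means the left leaf is on its stop and reads parallel to the panel. I'll retreat, lift, and go to the outside of the right leaf.

Call:
arm_command(increments=[[-1.5,-0.3,0,0,0,0,255],[-3.5,-0.8,0,0,0,0,255],[-5,-1,3,0,0,0,255],[-5,-1,7,0,0,0,255],[-5.5,-3,11,0,0,0,255],[-6,-7.5,11,0,0,0,255],[-6.5,-12,11,0,0,0,255],[-7,-16.5,11,0,0,0,255],[-7.2,-21,11,0,0,0,255],[-7.2,-24.7,11,0,0,0,255]])

```text
t: 14.55
tcp_pos: [0.5795, -0.1724, 0.3129]
orientation: [-179.9, 0.1, -166.8]
wrist_force: [0.9, -0.5, -0.5]
width: 0.0
```

Call:
arm_command(increments=[[0,0,0,0,0,0,255],[0,0,-2,0,0,0,255],[0,0,-4,0,0,0,255],[0,0,-6,0,0,0,255],[0,0,-8,0,0,0,255],[0,0,-10,0,0,0,255],[0,0,-10.7,0,0,0,255],[0,0,-10.7,0,0,0,255],[0,0,-10.7,0,0,0,255],[0,0,-10.7,0,0,0,255]])

```text
t: 15.55
tcp_pos: [0.5804, -0.1701, 0.2071]
orientation: [-179.9, 0.1, -166.7]
wrist_force: [0.5, 0.8, 0.5]
width: -0.0002
```

```bash
python3 - <<'E'
from h import *
from bench import telemetry,cams
s=telemetry.read_state();print(s["tcp_pos"],w2h(s["tcp_pos"]),s["wrist_force"])
im=cams.camera("scene");cv2.imwrite("pics/scene9.png",cv2.resize(im[135:285,225:425,::-1],None,fx=4,fy=4,interpolation=cv2.INTER_CUBIC))
E
```

```text
[ 0.5804 -0.1701  0.2071] [-0.0126 -0.2045] [0.5493 0.8169 0.5459]
```

View pics/scene9.png

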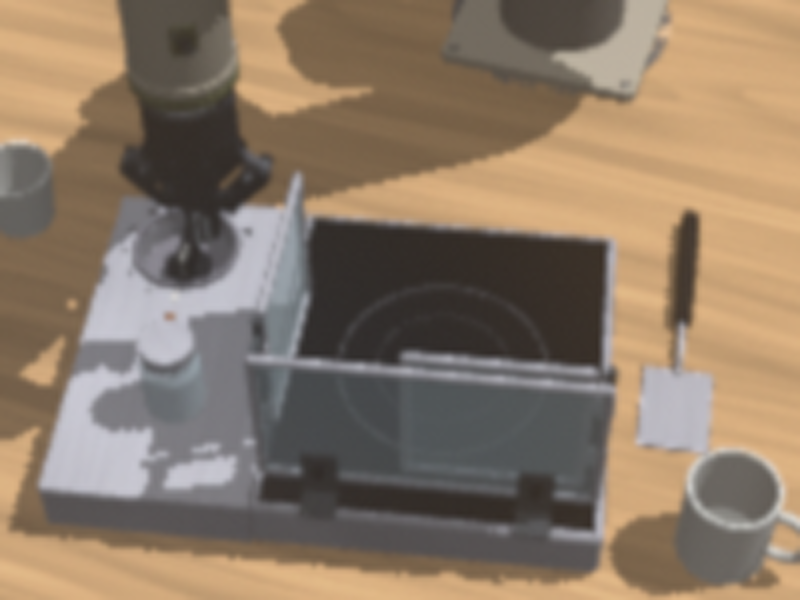

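The left leaf stayed flat, its top edge running (402,355)–(612,375) parallel to the panel, and the tool is clear outside the right leaf. Next is the right leaf.

Call:
arm_command(increments=[[-0.7,2.4,-0.3,0,0,0,255],[-1.5,3.9,-0.3,0,0,0,255],[-2.1,5.5,-0.3,0,0,0,255],[-2.5,7.1,-0.3,0,0,0,255],[-2.6,8.9,-0.3,0,0,0,255],[-2.4,10.7,-0.3,0,0,0,255],[-2,12.5,-0.3,0,0,0,255],[-1.3,14.2,-0.3,0,0,0,255],[-0.3,15.8,-0.3,0,0,0,255],[1,17.3,-0.3,0,0,0,255]])

```text
t: 16.6
tcp_pos: [0.5897, 0.0042, 0.2031]
orientation: [-180.0, 0.0, -166.7]
wrist_force: [-1.1, -0.8, 1.0]
width: 0.0
```

```bash
python3 - <<'E'
from h import *
from bench import telemetry,cams
s=telemetry.read_state();print(s["tcp_pos"],w2h(s["tcp_pos"]),s["wrist_force"])
im=cams.camera("scene");cv2.imwrite("pics/scene10.png",cv2.resize(im[135:285,225:425,::-1],None,fx=4,fy=4,interpolation=cv2.INTER_CUBIC))
E
```

```text
[0.5897 0.0042 0.2031] [ 0.0341 -0.0363] [-1.1131 -0.8095  0.9979]
```

View pics/scene10.png

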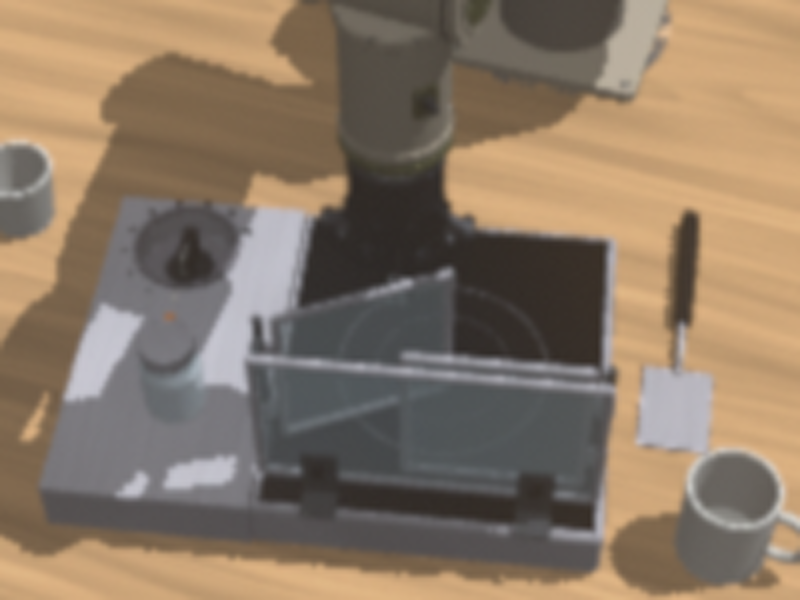

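Call:
arm_command(increments=[[0.8,0.6,0,0,0,0,255],[1.6,1.2,0,0,0,0,255],[2.2,1.6,0,0,0,0,255],[2.8,1.9,0,0,0,0,255],[3.4,2.2,0,0,0,0,255],[3.9,2.4,0,0,0,0,255],[4.3,2.6,0,0,0,0,255],[4.5,2.7,0,0,0,0,255],[4.5,2.7,0,0,0,0,255],[4.5,2.7,0,0,0,0,255]])

```text
t: 17.65
tcp_pos: [0.6346, 0.0302, 0.2024]
orientation: [180.0, 0.0, -166.8]
wrist_force: [0.7, -0.8, 0.2]
width: 0.0004
```

Call:
arm_command(increments=[[0.1,0,0,0,0,0,255],[0.1,0,0,0,0,0,255],[0.2,0,0,0,0,0,255],[0.2,0,0,0,0,0,255],[0.3,0.1,0,0,0,0,255],[0.3,0.1,0,0,0,0,255],[0.4,0.1,0,0,0,0,255],[0.4,0.1,0,0,0,0,255],[0.4,0.1,0,0,0,0,255],[0.4,0.1,0,0,0,0,255]])

```text
t: 18.65
tcp_pos: [0.6384, 0.0311, 0.2023]
orientation: [180.0, -0.0, -166.8]
wrist_force: [-2.8, 0.5, 0.2]
width: 0.0001
```

```bash
python3 - <<'E'
from h import *
from bench import telemetry,cams
s=telemetry.read_state();print(s["tcp_pos"],w2h(s["tcp_pos"]),s["wrist_force"])
im=cams.camera("scene");cv2.imwrite("pics/scene11.png",cv2.resize(im[165:285,225:425,::-1],None,fx=4,fy=4,interpolation=cv2.INTER_CUBIC))
E
```

```text
[0.6384 0.0311 0.2023] [ 0.0874 -0.0205] [-2.7667  0.481   0.248 ]
```

View pics/scene11.png

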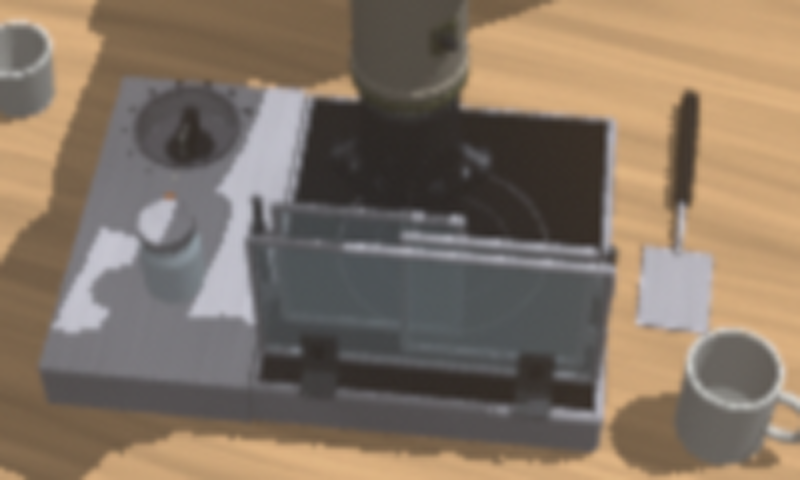

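The right leaf is almost flat (hob x 0.0874, stop expected at about 0.088). I'll press a few more millimetres against the stop.

Call:
arm_command(increments=[[0.1,0,0,0,0,0,255],[0.1,0,0,0,0,0,255],[0.2,0,0,0,0,0,255],[0.2,0,0,0,0,0,255],[0.3,0.1,0,0,0,0,255],[0.3,0.1,0,0,0,0,255],[0.3,0.1,0,0,0,0,255],[0.3,0.1,0,0,0,0,255],[0.3,0.1,0,0,0,0,255],[0.3,0.1,0,0,0,0,255]])

```text
t: 19.7
tcp_pos: [0.6387, 0.0312, 0.2022]
orientation: [180.0, -0.4, -166.8]
wrist_force: [-20.4, -4.0, 7.8]
width: -0.0
```

20 N with no further motion means it is on the stop. I'll retreat and check.

Call:
arm_command(increments=[[-1.5,-0.3,0,0,0,0,255],[-3.5,-0.8,0,0,0,0,255],[-5,-1,2,0,0,0,255],[-6,-1,6,0,0,0,255],[-7,-1,11,0,0,0,255],[-9,0,15,0,0,0,255],[-13,0,16,0,0,0,255],[-17,0,16,0,0,0,255],[-20,0,16,0,0,0,255],[-20,0,16,0,0,0,255]])

```text
t: 20.7
tcp_pos: [0.4397, 0.0323, 0.3638]
orientation: [-180.0, 0.2, -166.7]
wrist_force: [1.6, 0.3, 0.9]
width: 0.0003
```

```bash
python3 - <<'E'
from h import *
from bench import telemetry,cams
s=telemetry.read_state();print(s["tcp_pos"],s["wrist_force"],s["dq"])
im=cams.camera("scene");cv2.imwrite("pics/scene12.png",cv2.resize(im[165:285,225:425,::-1],None,fx=4,fy=4,interpolation=cv2.INTER_CUBIC))
im=cams.camera("top");cv2.imwrite("pics/top12.png",im[:,:,::-1])
p=cams.camera_params("wrist");im=cams.camera("wrist");cv2.imwrite("pics/wrist12.png",im[:,:,::-1])
import pickle;pickle.dump(p,open("w12.pkl","wb"))
E
```

```text
[0.4397 0.0323 0.3638] [1.619  0.3083 0.858 ] [-0.1638  4.297  -3.1215  0.0912 -2.4757  0.1896]
```

View pics/scene12.png

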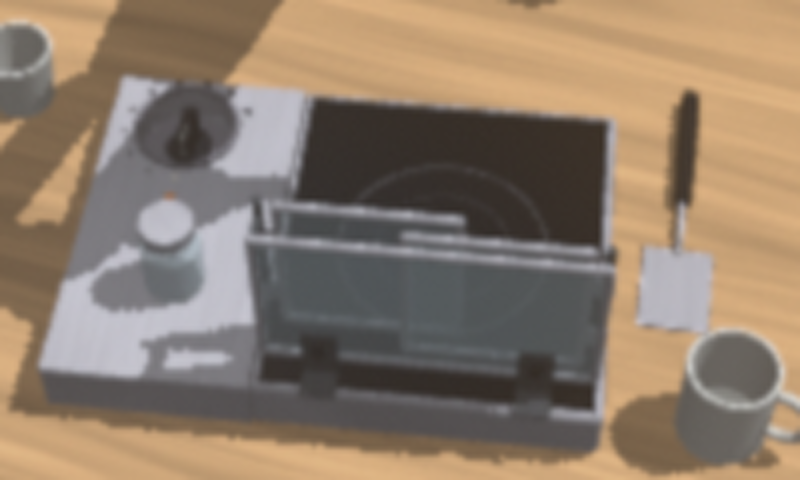

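View pics/top12.png

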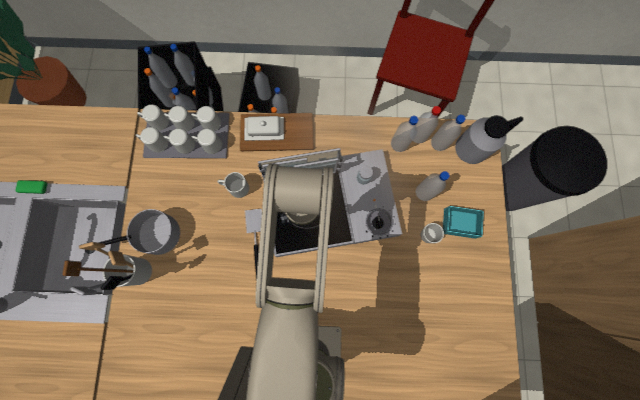

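View pics/wrist12.png

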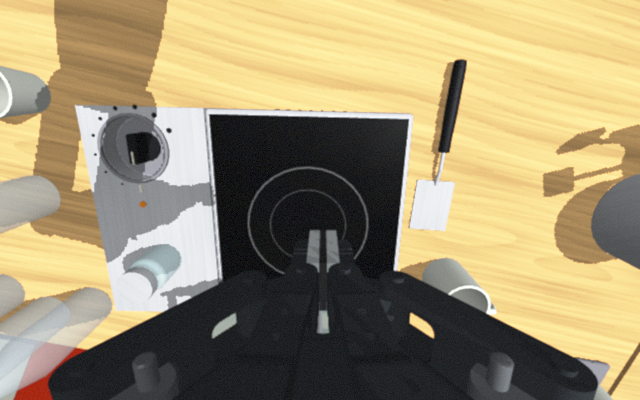

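The scene zoom shows both leaves parallel to the panel, with the right leaf's tip at (464,218) lying in front of the left leaf's tip at (402,236). The loose things look unmoved. I'll check these numerically.

```bash
python3 - <<'E'
from h import *
from bench import cams
import pickle
S=cams.camera_params("scene");sz=lambda x,y:((x+.5)/4-.5+225,(y+.5)/4-.5+165)
def seg(a,b):
    A,B=[w2h(ray(S,*sz(*q),.232)) for q in(a,b)];return A,B,np.degrees(np.arctan2(*(B-A)))
print("panel",seg((252,238),(612,267)));print("L",seg((402,236),(590,251)));print("R",seg((275,205),(464,219)))
p=pickle.load(open("w12.pkl","rb"))
k=ray(p,132,155,.068)
im=cv2.imread("pics/wrist12.png");z=cv2.resize(im[95:215,75:225],None,fx=5,fy=5,interpolation=cv2.INTER_CUBIC);cv2.imwrite("pics/wrist12z.png",z)
a=cv2.imread("pics/scene0.png").astype(int)
b=cams.camera("scene")[:,:,::-1].astype(int);d=np.abs(a-b).max(2)
cv2.imwrite("pics/diff.png",np.clip(d*2,0,255).astype(np.uint8))
E
```

```text
panel (array([ 0.1382, -0.1379]), array([0.1388, 0.1401]), np.float64(0.12843476267348328))
L (array([ 0.1249, -0.0224]), array([0.1252, 0.123 ]), np.float64(0.11669373918967818))
R (array([ 0.1042, -0.125 ]), array([0.1036, 0.0241]), np.float64(-0.22852804748525524))
```

View pics/wrist12z.png

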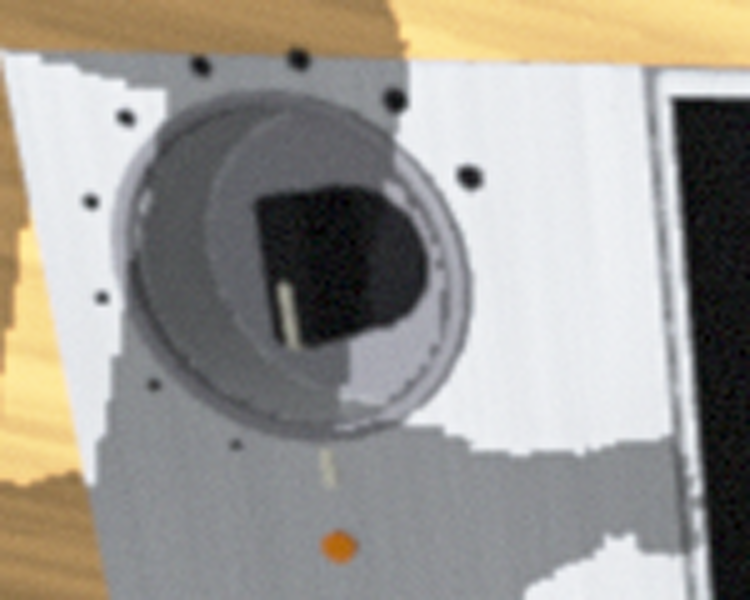

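View pics/diff.png

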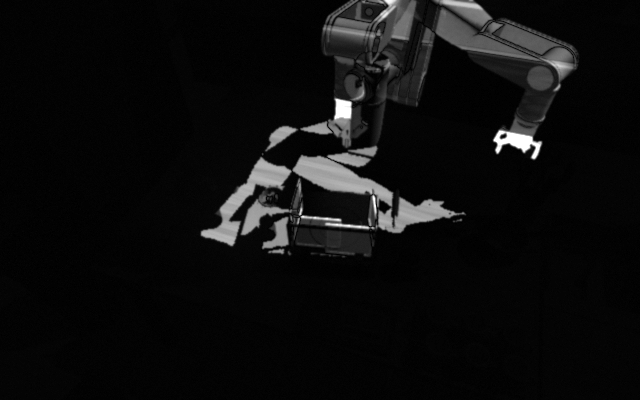

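Both leaves are within about 0.3° of the panel direction. In the difference image only the arm, its shadows, the leaves and the knob changed. One last check of the knob angle, then I'll hand in.

```bash
python3 - <<'E'
from h import *
import pickle
from bench import order,telemetry
p=pickle.load(open("w12.pkl","rb"));f=lambda x,y:((x+.5)/5-.5+75,(y+.5)/5-.5+95)
a,b=ray(p,*f(284,280),.068),ray(p,*f(293,347),.068)
m,n=ray(p,*f(324,452),.06),ray(p,*f(330,488),.06)
print("pointer",np.degrees(np.arctan2(*(b-a)[1::-1])),"mark",np.degrees(np.arctan2(*(n-m)[1::-1])),"tip->mark",np.degrees(np.arctan2(*(m-b)[1::-1])),"hob",np.degrees(P[0]))
print(telemetry.read_state()["dq"]); print(order.close_job())
E
```

```text
pointer 10.70870306155047 mark 12.68384204610749 tip->mark 10.71436281106832 hob 12.446565853659415
[-0.0225  1.1628 -0.2354 -0.0661  0.2597  0.0418]
the job is handed in; nothing more can be done
None
```

I turned the knob back to off, folded the left leaf flat and then the right leaf over it. The job was handed in at about 21 s with the arm clear of everything.

- **Knob:** I turned it until the wrist torque rose to about 1 N m, which is the end stop. In the last image the pointer reads 10.7° and the white mark 12.7°. The hob's measured yaw is 12.4°, so the 1.7–2° difference is about what I can measure from the pixels.
- **Leaves:** I pressed each leaf until the tool stopped moving, at about 15 N for the left and 20 N for the right. In the last scene view both lie within about 0.3° of the back panel, with the right leaf in front of the left.
- **Leaf tips:** They measured (125, −22) mm for the left and (104, 24) mm for the right, in the hob's frame. Flat should give (120, −25) and (100, 25), a difference of up to 6 mm that is in line with the pose error.
- **Loose things:** Comparing scene pictures from before and after shows changes only in the arm, its shadows, the leaves and the knob.

No check failed. Across views, the hob pose and corner measurements differed by up to about 7 mm.

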